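Fold the gel frame shut in the vise

TASK

The bent gel frame in the vise stands open and has to be folded shut before its bent corner can be tapped true. With the fingertips, push its loose bright leaf up from underneath and over the spine, and press it down until it lies flat on the clamped dark leaf, then leave it. Do not pinch the leaf, do not fling it over or lean on it hard enough to bend it again, and leave the four loose parts on the bench where they stand.

Things in the scene. Friction and masses are not known exactly. Their poses are not given: they have to be found in the camera images.
- leaf (a joint): angle of the loose leaf about the spine, rad: 0 = open and level, away from the clamped leaf; 1.57 = straight up; 3.14 = flat on top of the clamped leaf (hard stops at both ends). It starts a little raised, 0.1 to 0.7. The hinge is stiff, without spring: the leaf stays at any angle where it is left; 2 to 3 N at its free edge moves it.
- spine (a point): middle of the hinge axis, fixed, about 107 mm above the bench. x runs along the spine (away from the robot, but for the yaw of the vise), y points level from the spine to the side where the open leaf lies, z is up. The spine is 159 mm long, half on each side. The vise is lower than the leaves, under the clamped leaf or beyond its +x end, none of it under the open leaf.
- free_edge (a point): middle of the free edge of the loose leaf, at half its thickness; turns with it, 163 mm from the hinge axis. The leaf is a bright steel square frame, 159 mm along the spine, 4 to 163 mm from the axis, rails 16 mm wide round an open middle, corners braced, 5 mm thick, about 0.14 kg. Level and open it lies 0.5 to 5.5 mm below the axis height; shut, 0.5 to 5.5 mm above it.
- clamped_edge (a point): middle of the far edge of the clamped dark leaf, on its upper face: where the free edge comes to lie. It is 163 mm from the spine and 0.5 mm lower than it. The clamped leaf has the size of the loose one, is level and fixed; its turned-down pull tab is gripped in the vise jaws at its +x end.
- leaf_outer: outer sheet of the loose leaf: its underside while open, its top once shut; the face to push on. Origin on the hinge axis in mid-spine; turns with the leaf. The free corner on the +x side of the spine frame is bent about 6 mm out towards this face over its last 34 mm.
- leaf_inner: inner sheet of the loose leaf: its upper face while open, set back 3 mm from the edges of the outer sheet. Touching it and the outer sheet at the same time counts as pinching. Origin on the hinge axis, turns with the leaf.
- bolt: bystander: brass hanging bolt with nut and washer standing on its hexagonal head, 25 mm across and 60 mm tall; origin at the centre of its underside
- reflector: bystander: pressed tin lamp reflector standing mouth down, 105 mm across and 58 mm tall; origin at the centre of its underside
- socket: bystander: chipped white ceramic lamp socket, 42 mm across (62 mm over its steel strap), 34 mm tall; origin at the centre of its underside
- disc_holder: bystander: blue plastic color disc holder lying flat, a disc with five round colored glass filters, 120 mm across and 12 mm tall at its hub; origin at the centre of its underside

How it is judged:
On the way, in this order (a step that is already met when the one before it is completed fails the run):
1. the loose leaf has been pushed up past upright (value of joint leaf above 1.6 rad), for 0.1 s.
2. the loose leaf is pressed down flat on the clamped leaf (value of joint leaf above 3.09 rad), for 0.2 s.
At the end, for the whole second after the job is handed in: the loose leaf lies flat on the clamped leaf (within about 3 degrees, some 8 mm at its free edge) and at rest, and the bolt, reflector, socket and disc holder are within 15 mm of where they stood (value of joint leaf above 3.09 rad and distance between free_edge and clamped_edge below 0.013 m and velocity of joint leaf below 0.05 rad/s and distance of each of bolt, reflector, socket, disc_holder from where it was at the start of the episode below 0.015 m); the robot touches nothing.
It fails at once if the leaf is pinched: both of its faces are touched by the fingers at once (contact force between the fingers and leaf_outer above 1 N and contact force between the fingers and leaf_inner above 1 N).
It fails at once if the leaf is flung over (faster than 4 rad/s) (velocity of joint leaf above 4 rad/s).
It fails at once if the leaf is leaned on with more than 45 N (contact force between anything else and leaf_outer above 45 N or contact force between anything else and leaf_inner above 45 N).
It fails at once if a loose part on the bench is pushed, knocked over or lifted (distance of any of bolt, reflector, socket, disc_holder from where it was at the start of the episode above 0.015 m or angle between any of bolt, reflector, socket, disc_holder's own z axis and vertical above 0.4 rad).
It also fails if it takes over 45 s, if anything falls off the work surface, if the arm or the gripper's body presses on something with over 40 N, if the wrist force passes 120 N, or if a joint passes its speed limit or range.

ROBOT

A 7-joint arm with a two-finger parallel gripper is mounted at the origin on the work surface. World frame = base frame: x ahead of the robot, y to its left, z up, the work surface at z = 0. Lengths are in m, angles in rad, forces in N, time in s.
With the tool pointing down it reaches from about 0.35 to 0.9 m from the base axis. Payload 8.1 kg.
Tool frame: the origin (TCP) lies midway between the tips of the shut fingers; the grasp point (between the pads) lies 19 mm behind it; z points along the fingers, y is the line along which they close (so a half turn about z gives the same grasp; the last joint's range is limited). The gripper opens to 92 mm and grips with 3 to 60 N. Pads are 19 mm wide; open, the fingers measure 130 mm over their backs; the gripper's body (75 mm by 190 mm) begins 47 mm behind the grasp point.
Start: joints at [-0.103, 0.434, 0.025, 1.573, -0.012, 1.134, -0.075], TCP at [0.625, -0, 0.227] pointing down, gripper open.
Joint ranges: [-2.62, 2.62], [-0.44, 2.09], [-1.27, 1.32], [0.08, 2.57], [-1.32, 4.46], [0.12, 2], [-2.74, 2.74]. Speed limits (rad/s): [2.22, 2.22, 3.01, 3.01, 3.14, 3.14, 3.14].

INTERFACE

Orientations are given as [roll, pitch, yaw] about the fixed x, y, z axes, in that order (R = Rz(yaw) Ry(pitch) Rx(roll)).
In Python, from station import env gives the robot as it stands.
- The arm moves only by the tool drive_tool, never from a script. Its argument "steps" is a list of rows, each a list of 5 numbers: the closure in counts, from 0 (fully open) to 255 (shut), then the shift along the tool's x, y, z in mm, then the turn about the tool's z in degrees. In form: [[claw, dx, dy, dz, roll], ...]. A call has 1 to 10 rows; each row shifts and turns the commanded pose from where the row before left it, along the tool's axes as they then stand; what a row does not reach is not made up. A row lasts 1/10 s, in which the tool goes at most 50 mm and 8.59 degrees, less where a joint would pass 70% of its speed; a pose out of reach is approached as far as the arm can. A call with a gripper value outside its range is refused whole. The fingers move at their own pace and stop on an object; the grip force is fixed at half the most. Time passes only in rows, so rows that do not move let the fingers close. It gives the time, the measured TCP pose, the force, the opening and the grip force at its end, in the units of the state.
- env.state(): the state, without advancing time (a new reading comes with each control period).
- env.snapshot(name): name is "scene" or "side" or "wrist"; returns the picture (400x640x3 uint8, red, green, blue); there is no depth.
- env.camera_params(name): a dict with "intrinsics" (3x3 intrinsics, pixels), "R" (3x3) and "t" (3): a world point X has camera coordinates R X + t. Camera axes: x right, y down, z forward; pixel columns grow to the right and rows downward; lengths in m; the calibration is good to about 2 mm. A picture is of the moment at which its call begins: read the wrist's pose just before it. camera_params takes no time and is no camera call; for the wrist camera it gives the pose at the moment of the call.
- env.job_done(): hands the job in; it is judged then, once.
The state is a dict: "time": time; "joint_pos": joint angles; "joint_vel": joint speeds; "tau": joint torques, N m; "position": TCP position; "orientation": TCP orientation; "ft_force": force on the tool from outside, world axes, zero at the start; "ft_torque": the same for the moment, N m; "opening": finger opening in m; "gripper_force": force on a finger pad.
Only numpy, scipy, OpenCV 4.12 (cv2) and the standard library are available. Lean on these libraries where they do the work, as an engineer would, in place of code of your own. Each camera call takes 0.05 s, during which the arm holds its last target. There are 200 camera calls.

## Working session

There is one attempt and no reset: what is moved stays moved. The work goes in short steps, Python scripts to look and compute and a tool call to move; the robot and the scene stay as the last step left them, time stands still between calls to the robot, and variables do not carry over. Pictures are saved under pics/ and viewed, at most 10 in all, crops included, and the job is handed in when it is done.

Besides the shell and the picture viewer there is one more tool, called as name(argument=value, ...) on one line, values as JSON. drive_tool: Moves the arm, as the interface text tells. Its arguments: {"type":"object","properties":{"steps":{"type":"array","items":{"type":"array","items":{"type":"number"}}}},"required":["steps"]}

```bash
mkdir -p pics; python3 - <<'E'
from station import env
import cv2
for n in("scene","side"):
    cv2.imwrite(f"pics/{n}0.png",env.snapshot(n)[:,:,::-1])
    p=env.camera_params(n);print(n,p)
s=env.state();print(s['time'],s['position'],s['orientation'],s['opening'])
E
```

```text
scene {'intrinsics': array([[442.30942913,   0.        , 320.17602403],
       [  0.        , 442.30942913, 204.13635704],
       [  0.        ,   0.        ,   1.        ]]), 'R': array([[ 0.30580409,  0.95205761, -0.00837657],
       [ 0.79592351, -0.26046163, -0.54650298],
       [-0.5224841 ,  0.16045574, -0.83741526]]), 't': array([-0.12810097, -0.40918188,  1.23795384])}
side {'intrinsics': array([[363.31458252,   0.        , 319.53883307],
       [  0.        , 363.31458252, 198.70648708],
       [  0.        ,   0.        ,   1.        ]]), 'R': array([[ 0.99956419, -0.02860883, -0.00727723],
       [-0.02703463, -0.78815553, -0.61488209],
       [ 0.01185546,  0.61481086, -0.78858548]]), 't': array([-0.54312552,  0.01399675,  0.79042263])}
0.1 [ 6.24543238e-01 -6.05134187e-05  2.26024156e-01] [-3.14017440e+00  1.45253319e-04  1.57074112e+00] 0.09167000366793929
```

View pics/scene0.png

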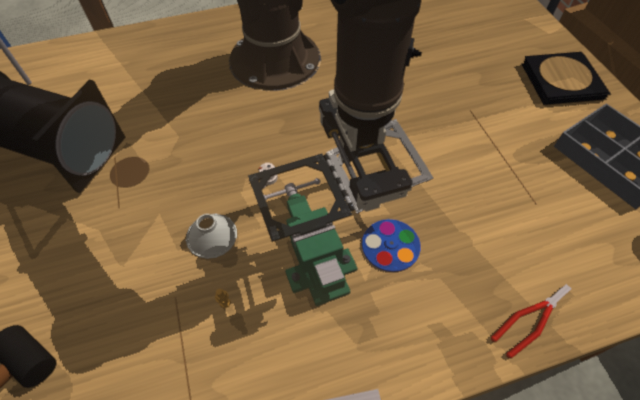

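View pics/side0.png

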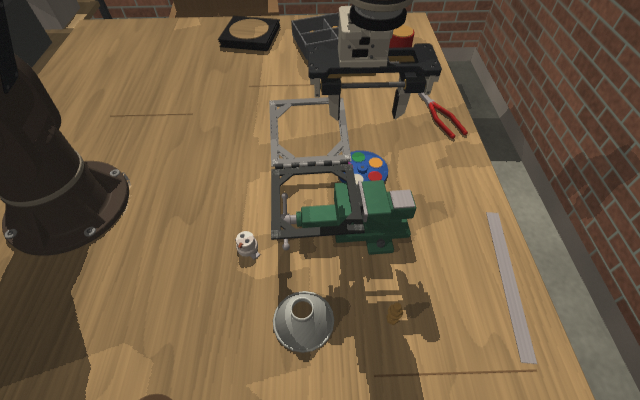

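```bash
python3 - <<'E'
import cv2
a=cv2.imread("pics/side0.png")[90:250,235:425]
cv2.imwrite("pics/c1.png",cv2.resize(a,None,fx=3.7,fy=3.7,interpolation=cv2.INTER_CUBIC))
a=cv2.imread("pics/scene0.png")[110:270,240:440]
cv2.imwrite("pics/c2.png",cv2.resize(a,None,fx=3.7,fy=3.7,interpolation=cv2.INTER_CUBIC))
E
```

```text
(no output)
```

View pics/c1.png

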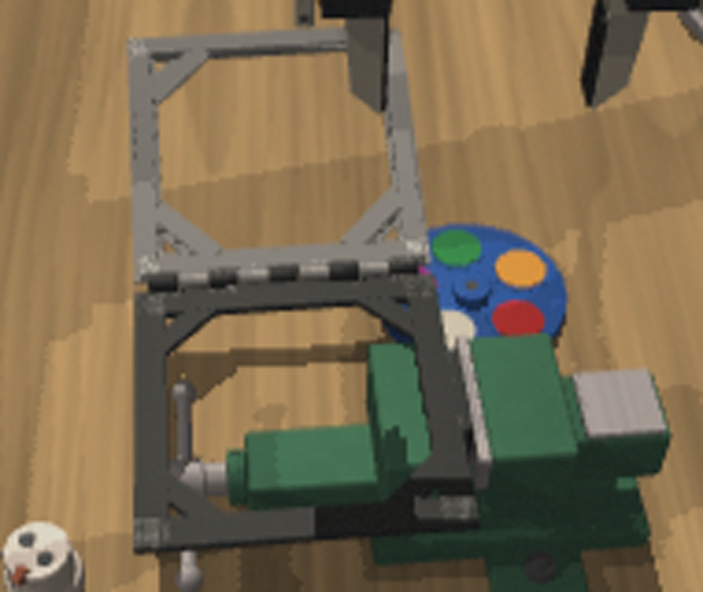

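View pics/c2.png

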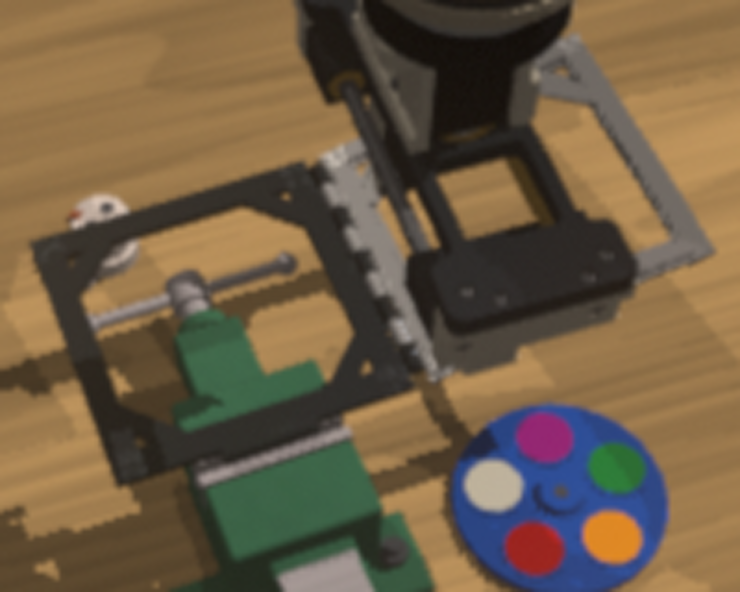

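```bash
cat > h.py <<'E'
from station import env
import numpy as np
from scipy.optimize import least_squares
def proj(n,X,P={}):
    p=P.setdefault(n,env.camera_params(n)); c=p['R']@X+p['t']; u=p['intrinsics']@c; return u[:2]/u[2]
def leafpt(q,x,r,n):  # n: offset toward inner face normal
    X,Y,yaw,a,z=q; ex=np.array([np.cos(yaw),np.sin(yaw),0]); ey=np.array([-ex[1],ex[0],0]); ez=np.array([0,0,1])
    return np.array([X,Y,z])+ex*x+r*(np.cos(a)*ey+np.sin(a)*ez)+n*(-np.sin(a)*ey+np.cos(a)*ez)
E
python3 - <<'E'
from h import *
D=163e-3;h=79.5e-3
obs=[("side",148,280,-h,0,0,0),("side",425,266,h,0,0,0),("side",133,552,-h,-D,0,1),("side",480,525,h,-D,0,1),
("side",130,42,-h,D,-.003,2),("side",400,33,h,D,-.008,2),
("scene",318,158,-h,0,0,0),("scene",437,378,h,0,0,0),("scene",33,243,-h,-D,0,1),("scene",120,485,h,-D,0,1),
("scene",575,38,-h,D,-.003,2),("scene",712,250,h,D,-.008,2)]
def f(q,pr=0):
    r=[]
    for n,u,v,x,rr,nn,k in obs:
        o=np.array([235,90]) if n=="side" else np.array([240,110])
        qq=q if k==2 else [*q[:3],0,q[4]]
        r.append(proj(n,leafpt(qq,x,rr,nn))-(o+np.array([u,v])/3.7))
    if pr:print(np.round(r,1).tolist())
    return np.r_[np.ravel(r),(q[4]-.107)/.001]
s=least_squares(f,[.55,0,0,.3,.107],loss='soft_l1');print(s.x,s.cost);f(s.x,1)
q=s.x;np.save("q.npy",q)
for x in(-h,0,h):print(leafpt(q,x,0,0),leafpt(q,x,D,-.005))
def ray(n,u,v,z):
    p=env.camera_params(n);d=p['R'].T@np.linalg.solve(p['intrinsics'],[u,v,1]);c=-p['R'].T@p['t'];return c+d*(z-c[2])/d[2]
for nm,n,u,v,z in[("disc","scene",391,245,.006),("refl","scene",206,222,.058),("socket","side",246,240,.03),("bolt","side",396,312,.03)]:print(nm,ray(n,u,v,z))
E
```

```text
[0.52983987 0.0040781  0.05328911 0.23801532 0.10475697] 13.882120948420043
[[-3.2, 1.2], [2.4, -0.2], [1.0, -1.6], [0.6, -1.2], [-0.2, 0.2], [-0.0, -0.0], [-1.6, -0.7], [-3.3, 0.6], [-0.6, -0.8], [-0.2, -0.8], [0.7, -0.9], [1.1, 0.7]]
[ 4.50452721e-01 -1.56376161e-04  1.04756968e-01] [0.44195268 0.15920064 0.13832915]
[0.52983987 0.0040781  0.10475697] [0.52133983 0.16343512 0.13832915]
[0.60922702 0.00831258 0.10475697] [0.60072697 0.1676696  0.13832915]
disc [0.64912686 0.07854247 0.006     ]
refl [ 0.51100089 -0.26752758  0.058     ]
socket [ 0.39885416 -0.1199473   0.03      ]
bolt [ 0.66409724 -0.2693828   0.03      ]
```

drive_tool(steps=[[255,0,0,0,-3],[255,30,-13.5,0,0],[255,30,-13.5,0,0],[255,30,-13.5,0,0],[255,30,-13.5,0,0],[255,30,-13.5,0,0],[255,30,-13.5,0,0],[255,29,-13.5,0,0],[255,0,0,40,0],[255,0,0,40,0]])

```text
time: 1.1
position: [0.5198, 0.2056, 0.1467]
orientation: [3.139, -0.002, 1.626]
ft_force: [1.1, -0.8, -1.5]
opening: 0.0165
gripper_force: 0.0
```

drive_tool(steps=[[255,0,0,38,0],[255,0,0,0,0],[255,0,0,0,0],[255,0,0,0,0]])

```text
time: 1.5
position: [0.521, 0.2043, 0.1107]
orientation: [3.139, -0.001, 1.623]
ft_force: [0.4, 0.1, -0.2]
opening: 0.0004
gripper_force: 0.0
```

```bash
python3 - <<'E'
from h import *
import cv2
a=env.snapshot("side")[50:210,220:410,::-1]
cv2.imwrite("pics/c3.png",cv2.resize(a,None,fx=3.7,fy=3.7,interpolation=cv2.INTER_CUBIC))
E
```

```text
(no output)
```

View pics/c3.png

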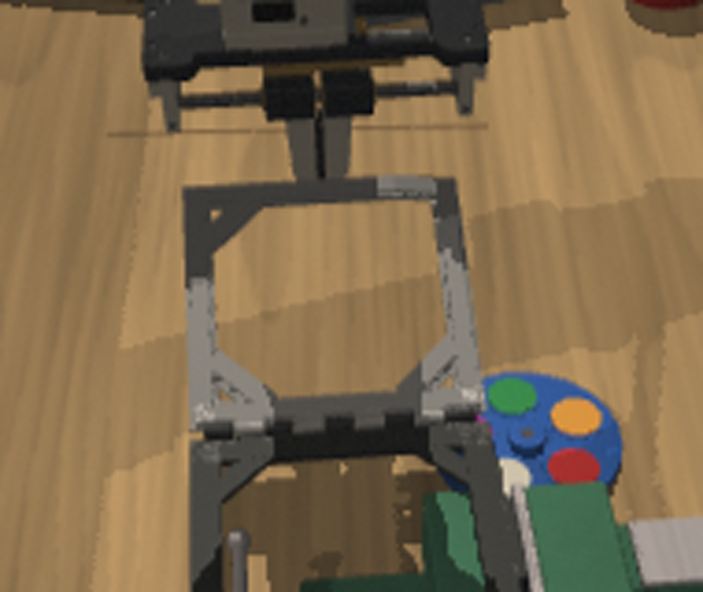

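drive_tool(steps=[[255,-10,0,0,0],[255,-10,0,0,0],[255,-4,0,0,0],[255,0,0,0,0],[255,0,0,0,0]])

```text
time: 2.05
position: [0.5211, 0.1797, 0.1089]
orientation: [3.141, -0.0, 1.623]
ft_force: [-0.4, -0.3, 0.2]
opening: 0.0004
gripper_force: 0.0
```

drive_tool(steps=[[255,-1.5,0,-3,0],[255,-1.5,0,-3,0]])

```text
time: 2.25
position: [0.521, 0.1771, 0.1149]
orientation: [-3.141, -0.0, 1.624]
ft_force: [-0.2, 0.2, -0.4]
opening: 0.0004
gripper_force: 0.0
```

drive_tool(steps=[[255,-1.5,0,-3,0],[255,-1.5,0,-3,0]])

```text
time: 2.45
position: [0.5213, 0.1738, 0.1211]
orientation: [3.141, -0.0, 1.623]
ft_force: [0.1, -0.1, 0.5]
opening: 0.0007
gripper_force: 0.0
```

drive_tool(steps=[[255,-1,0,0,0],[255,-1,0,0,0],[255,0,0,0,0]])

```text
time: 2.75
position: [0.5214, 0.1718, 0.1207]
orientation: [3.141, -0.0, 1.623]
ft_force: [0.7, -0.3, 0.7]
opening: 0.0005
gripper_force: 0.0
```

drive_tool(steps=[[255,-1,0,0,0],[255,-1,0,0,0],[255,0,0,0,0]])

```text
time: 3.05
position: [0.5214, 0.1715, 0.1209]
orientation: [3.141, -0.002, 1.624]
ft_force: [-1.2, 6.2, -0.7]
opening: 0.0005
gripper_force: 2.9
```

drive_tool(steps=[[255,0,0,-2,0],[255,0,0,-2,0],[255,-0.5,0,-3,0],[255,-0.5,0,-3,0]])

```text
time: 3.45
position: [0.5215, 0.1688, 0.1309]
orientation: [-3.142, -0.0, 1.623]
ft_force: [0.2, 3.5, -0.9]
opening: 0.0
gripper_force: 1.6
```

drive_tool(steps=[[255,-2.0,0,-6.5,0],[255,-2.2,0,-6.4,0],[255,-2.4,0,-6.3,0],[255,-2.7,0,-6.2,0],[255,-2.9,0,-6,0]])

```text
time: 3.95
position: [0.5221, 0.156, 0.1627]
orientation: [-3.141, 0.0, 1.623]
ft_force: [0.7, 2.0, -1.6]
opening: 0.0007
gripper_force: 0.9
```

drive_tool(steps=[[255,-3.2,0,-6,0],[255,-3.4,0,-5.8,0],[255,-3.6,0,-5.7,0],[255,-3.9,0,-5.6,0],[255,-4.1,0,-5.5,0]])

```text
time: 4.45
position: [0.5231, 0.1381, 0.1912]
orientation: [-3.142, 0.0, 1.623]
ft_force: [-0.4, 1.5, -1.1]
opening: 0.0003
gripper_force: 0.8
```

```bash
python3 - <<'E'
from h import *
import cv2
a=env.snapshot("side")[40:200,220:410,::-1]
cv2.imwrite("pics/c4.png",cv2.resize(a,None,fx=3.7,fy=3.7,interpolation=cv2.INTER_CUBIC))
E
```

```text
(no output)
```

View pics/c4.png

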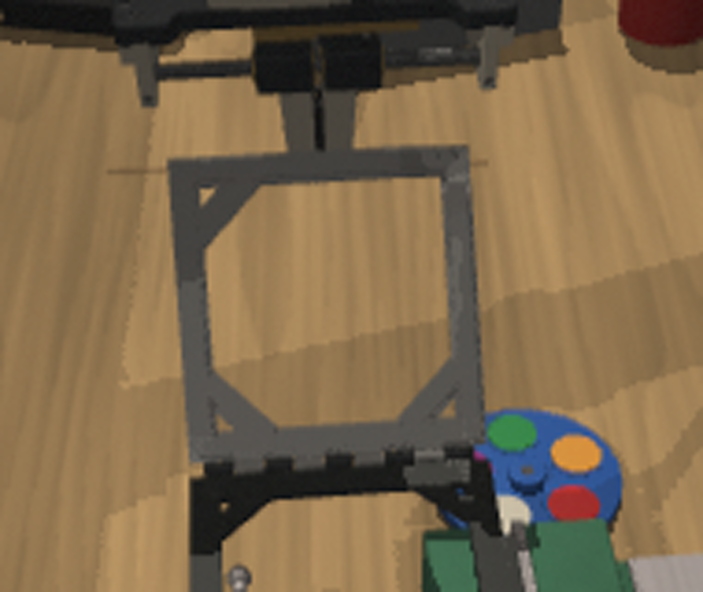

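drive_tool(steps=[[255,-5.4,0,-6.4,0],[255,-5.4,0,-6.4,0],[255,-6,0,-6,0],[255,-6,0,-6,0],[255,-6.5,0,-5.3,0],[255,-6.5,0,-5.3,0],[255,-7,0,-4.7,0],[255,-7,0,-4.7,0]])

```text
time: 5.3
position: [0.5258, 0.088, 0.2359]
orientation: [3.142, 0.0, 1.623]
ft_force: [0.2, 1.2, -0.5]
opening: 0.0002
gripper_force: 0.7
```

drive_tool(steps=[[255,-7.3,0,-3.8,0],[255,-7.3,0,-3.8,0],[255,-7.7,0,-3.2,0],[255,-7.7,0,-3.2,0],[255,-7.9,0,-2.3,0],[255,-7.9,0,-2.3,0],[255,-8,0,-1.3,0],[255,-8,0,-1.3,0]])

```text
time: 6.1
position: [0.529, 0.0263, 0.2568]
orientation: [-3.142, 0.0, 1.623]
ft_force: [-0.1, 1.6, -1.5]
opening: 0.0006
gripper_force: 0.7
```

drive_tool(steps=[[255,-6.7,0,-1.5,0],[255,-6.7,0,-1.5,0],[255,-7.9,0,-0.2,0],[255,-7.9,0,0,0],[255,-7.9,0,1,0],[255,-7.8,0,1.2,0],[255,-7.7,0,1.6,0],[255,-7.6,0,1.8,0],[255,-7.5,0,2.4,0],[255,-7.4,0,2.6,0]])

```text
time: 7.1
position: [0.5329, -0.0486, 0.2491]
orientation: [-3.142, 0.0, 1.623]
ft_force: [0.8, 1.4, 0.3]
opening: 0.0005
gripper_force: 0.6
```

```bash
python3 - <<'E'
from h import *
import cv2
s=env.state();print(s['position'],s['ft_force'])
a=env.snapshot("side")[40:240,220:410,::-1]
cv2.imwrite("pics/c5.png",cv2.resize(a,None,fx=3,fy=3,interpolation=cv2.INTER_CUBIC))
E
```

```text
[ 0.53289444 -0.04863067  0.24909821] [0.8212032  1.42568308 0.25777672]
```

View pics/c5.png

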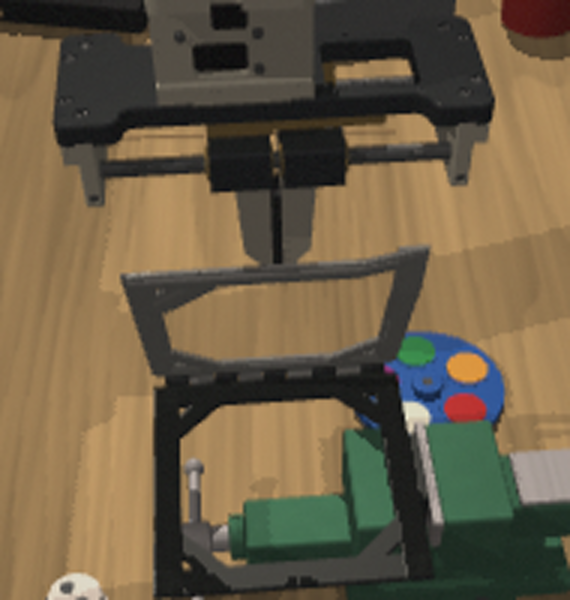

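drive_tool(steps=[[255,-7.3,0,3,0],[255,-7.2,0,3.4,0],[255,-7,0,3.8,0],[255,-6.8,0,4.1,0],[255,-6.5,0,4.5,0],[255,-6.3,0,4.8,0],[255,-6.1,0,5.2,0],[255,-5.9,0,5.5,0],[255,-5.6,0,5.6,0],[255,-5.3,0,5.8,0]])

```text
time: 8.15
position: [0.5363, -0.1124, 0.2032]
orientation: [3.142, 0.0, 1.623]
ft_force: [0.4, 0.8, 0.6]
opening: 0.0003
gripper_force: 0.5
```

drive_tool(steps=[[255,-4.9,0,6.2,0],[255,-4.8,0,6.5,0],[255,-4.3,0,6.8,0],[255,-4.1,0,7,0],[255,-3.7,0,7.2,0],[255,-3.5,0,7.3,0],[255,-2.8,0,7.6,0],[255,-2.7,0,7.7,0]])

```text
time: 8.95
position: [0.5379, -0.1429, 0.1467]
orientation: [3.142, 0.0, 1.623]
ft_force: [-0.7, 0.6, 1.1]
opening: 0.0003
gripper_force: 0.4
```

drive_tool(steps=[[255,-2,0,7,0],[255,-2,0,7,0],[255,-1.5,0,7,0],[255,-1,0,6,0]])

```text
time: 9.35
position: [0.5382, -0.1493, 0.1197]
orientation: [-3.142, 0.0, 1.623]
ft_force: [-0.3, 0.2, 0.1]
opening: 0.0002
gripper_force: 0.4
```

drive_tool(steps=[[255,-0.5,0,3,0],[255,0,0,2,0]])

```text
time: 9.55
position: [0.5381, -0.1498, 0.115]
orientation: [-3.141, 0.0, 1.623]
ft_force: [-0.3, -0.4, 1.1]
opening: 0.0004
gripper_force: 0.4
```

drive_tool(steps=[[255,0,0,1.5,0],[255,0,0,1.5,0]])

```text
time: 9.75
position: [0.5383, -0.1498, 0.1124]
orientation: [3.141, 0.0, 1.623]
ft_force: [0.1, -0.4, -0.1]
opening: 0.0006
gripper_force: 0.4
```

drive_tool(steps=[[255,0,0,1,0],[255,0,0,1,0]])

```text
time: 9.95
position: [0.5385, -0.1498, 0.1118]
orientation: [3.141, 0.0, 1.623]
ft_force: [-7.7, 1.0, 25.5]
opening: 0.0005
gripper_force: 12.6
```

drive_tool(steps=[[255,0,0,0,0],[255,0,0,0,0],[255,0,0,0,0],[255,0,0,0,0]])

```text
time: 10.35
position: [0.5384, -0.1498, 0.112]
orientation: [3.14, 0.0, 1.623]
ft_force: [-6.5, 1.6, 17.9]
opening: 0.0005
gripper_force: 8.7
```

drive_tool(steps=[[255,0,0,-3,0],[255,0,0,-5,0],[255,0,0,-20,0],[255,0,0,-30,0],[255,25,0,-30,0],[255,40,0,0,0],[255,40,0,0,0],[255,40,0,0,0],[255,40,0,0,0],[255,0,0,0,0]])

```text
time: 11.35
position: [0.528, 0.042, 0.1986]
orientation: [3.141, -0.003, 1.632]
ft_force: [0.9, -0.3, -0.5]
opening: 0.0003
gripper_force: 0.0
```

```bash
python3 - <<'E'
from h import *
import cv2
s=env.state();print(s['time'],s['position'],s['ft_force'])
a=env.snapshot("side")[120:360,200:430,::-1]
cv2.imwrite("pics/c6.png",cv2.resize(a,None,fx=2.5,fy=2.5,interpolation=cv2.INTER_CUBIC))
E
```

```text
11.35 [0.52804855 0.04201621 0.19856174] [ 0.89520251 -0.25899052 -0.46968964]
```

View pics/c6.png

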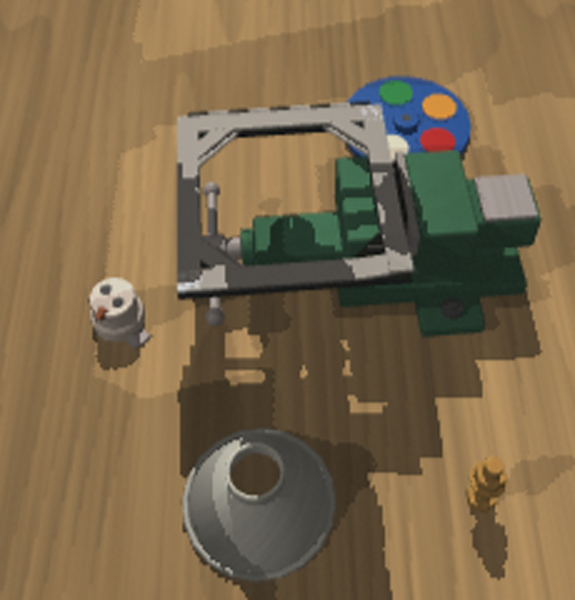

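The bright leaf lies flat on the dark one (far edge from about (180,290) to (410,275)), and the four loose parts are undisturbed.

```bash
python3 -c "
from station import env
print(env.job_done())"
```

```text
the job is handed in; nothing more can be done
None
```

The leaf is folded over and pressed flat on the clamped leaf, the arm is clear, and the four loose parts look unmoved in the last picture; I handed the job in at about 11.4 s, but it returned no verdict.

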